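# Set the push rivets of a louvred cover

## Task

Two of the push rivets in the louvred rectangular cover still have their centre pins standing up: push both of those pins down until they are flush with their rivet heads. Leave the raised pin in the narrow strip on the wooden batten beside it as it is, because that strip still has to come off.

Things in the scene. Friction and masses are not known exactly. Their poses are not given: they have to be found in the camera images.
- pin_a_top (a point): Middle of the domed top of one raised pin on the louvred cover: grey button 15 mm across, upright in a round black rivet head 34 mm across, 4 mm thick, its face 40 mm above the bench. The pin starts 10 to 14 mm proud, slides straight down under a steady push of about 6 N, stays where left and meets a hard stop when flush, this point then 41 mm above the bench. z is up.
- pin_b_top (a point): The same point on the other raised pin of the louvred cover, at another corner: same make, size, push and travel as pin_a; its top too is 41 mm above the bench when flush.
- pin_spare_top (a point): The same point on a raised pin of the same make in the narrow strip: aluminium, 44 x 180 mm, on a wooden batten 50 x 190 mm fixed to the bench beside the cover, face 36 mm above the bench. The strip's other rivet, 110 mm away, is flush already. This pin is to be left standing.
- cover: Louvred aluminium cover, 125 x 175 mm, fixed to the bench; origin at its middle on the bench, x along its short side, y along its long side, z up; face 36 mm above the bench, louvres to 40 mm. Its four fasteners, at x = +-42, y = +-65 mm, are the rivets of pin_a and pin_b, one flush rivet and a steel hex bolt head, in any order.

How it is judged:
By the outcome, as a careful person would: the job done as asked, in the order asked, and still so for the second after the job is handed in, with the robot touching nothing.
It also fails if it takes over 32 s, if anything falls off the work surface, if the arm or the gripper's body presses on something with over 40 N, if the wrist force passes 120 N, or if a joint passes its speed limit or range.

## Robot

A 6-joint arm with a two-finger parallel gripper is mounted at the origin on a cart in front of the work surface, level with it; the furniture and walls round the work are solid. World frame = base frame: x ahead of the robot, y to its left, z up, the work surface at z = 0. Lengths are in mm, angles in degrees, forces in N, time in s.
With the tool pointing down it reaches from about 300 to 850 mm from the base axis. Payload 4.2 kg.
Tool frame: the origin (TCP) lies at the very end of the fingers, on their centre line; the grasp point (between the pads) lies 19 mm behind it (env.grasp_offset is the distance from the TCP to the grasp point, in mm); z points along the fingers, y is the line along which they close (so a half turn about z gives the same grasp; the last joint's range is limited). The gripper opens to 91 mm and grips with 3 to 60 N. Pads are 32 mm wide; open, the fingers measure 118 mm over their backs; the gripper's body (76 mm by 178 mm) begins 60 mm behind the grasp point.
Start: joints at [-73.51, 18.312, 89.639, -0, 72.044, -1.146], TCP at [174.207, -547.992, 213.976] pointing down, gripper open.
Joint ranges: [-177.97, 177.97], [-48.28, 115.42], [12.27, 149.76], [-77.06, 257.06], [2.81, 150.46], [-146.56, 146.56]. Speed limits (degrees/s): [147.25, 147.25, 180, 180, 180, 180].

## Interface

Orientations are given as [roll, pitch, yaw] about the fixed x, y, z axes, in that order (R = Rz(yaw) Ry(pitch) Rx(roll)).
In Python, from workcell import env gives the robot as it stands. The module is installed in compiled form; this text tells all that it offers.
- The arm moves only by the tool send_rows, never from a script. Its argument "motion" is a list of rows, each an object of numbers: "tx", "ty", "tz": the shift along the tool's x, y, z in units of 500 mm (1.0 is 500 mm); "rx", "ry", "rz": the turn, a rotation vector about the tool's x, y, z in units of 30 degrees (1.0 is 30 degrees); "gripper": the closure, from -1 (fully open) to 1 (shut). In form: [{"tx": .., "ty": .., "tz": .., "rx": .., "ry": .., "rz": .., "gripper": ..}, ...]. A call has 1 to 12 rows; each row shifts and turns the commanded pose from where the row before left it, along the tool's axes as they then stand; what a row does not reach is not made up. A row lasts 1/8 s, in which the tool goes at most 62.5 mm and 10.7 degrees, less where a joint would pass 70% of its speed; a pose out of reach is approached as far as the arm can. A call with a number of a shift or a turn outside -1 to 1 is refused whole. A call with a gripper value outside its range is refused whole. The fingers move at their own pace and stop on an object; "grip_force" is the grip in N (left out, the last holds). Time passes only in rows, so rows that do not move let the fingers close. It gives the time, the measured TCP pose, the force, the opening and the grip force at its end, in the units of the state.
- env.state(): the state, without advancing time (a new reading comes with each control period).
- env.grab_frame(name): name is "side" or "top"; returns a dict with "frame" (400x640x3 uint8, red, green, blue), "vertical_fov" (degrees; the focal length in pixels is half the picture's height over the tangent of half this angle, whatever the lens; pixels are square), "cx", "cy" (the principal point, pixels), "rvec" (rotation vector, rad) and "tvec" (3), from world to camera coordinates, as OpenCV has them. Camera axes: x right, y down, z forward; pixel columns grow to the right and rows downward; lengths in mm; the calibration is good to about 2 mm. A picture is of the moment at which its call begins. There is no depth.
- env.job_done(): hands the job in; it is judged then, once.
The state is a dict: "time_s": time; "qpos": joint angles; "qvel": joint speeds; "effort": joint torques, N m; "ee_pos": TCP position; "ee_rot": TCP orientation; "force": force on the tool from outside, world axes, zero at the start; "torque": the same for the moment, N m; "gripper_width": finger opening in mm; "gripper_force": force on a finger pad.
Only numpy, scipy, OpenCV 4.12 (cv2) and the standard library are available. Lean on these libraries where they do the work, as an engineer would, in place of code of your own. Each camera call takes 0.05 s, during which the arm holds its last target. There are 200 camera calls.

## Working session

There is one attempt and no reset: what is moved stays moved. The work goes in short steps, Python scripts to look and compute and a tool call to move; the robot and the scene stay as the last step left them, time stands still between calls to the robot, and variables do not carry over. Pictures are saved under pics/ and viewed, at most 10 in all, crops included, and the job is handed in when it is done.

Besides the shell and the picture viewer there is one more tool, called after "Request:" as name(argument=value, ...), one argument or row to a line, values as JSON. send_rows: Moves the arm, as the interface text tells. Shifts and turns lie within -1 to 1; 1 stands for 500 mm of shift or 30 degrees of turn. Its arguments: {"type":"object","properties":{"motion":{"type":"array"},"grip_force":{"type":"number"}},"required":["motion"]}

```bash
mkdir -p pics
cat > h.py <<'E'
import numpy as np, cv2, pickle
from workcell import env
def grab(n,tag):
    f=env.grab_frame(n); pickle.dump(f,open(f'pics/{tag}.pkl','wb')); cv2.imwrite(f'pics/{tag}.png',f['frame'][:,:,::-1]); return f
def load(tag): return pickle.load(open(f'pics/{tag}.pkl','rb'))
def cam(f):
    F=200/np.tan(np.radians(f['vertical_fov'])/2)
    return np.array([[F,0,f['cx']],[0,F,f['cy']],[0,0,1.]]),cv2.Rodrigues(np.array(f['rvec'],float))[0],np.array(f['tvec'],float).ravel()
def toplane(f,uv,z):
    K,R,t=cam(f); d=R.T@np.linalg.solve(K,[*uv,1]); c=-R.T@t
    return c+d*(z-c[2])/d[2]
def proj(f,p):
    K,R,t=cam(f); q=K@(R@np.array(p,float)+t); return q[:2]/q[2]
def crop(tag,x0,y0,x1,y1,s):
    im=cv2.imread(f'pics/{tag}.png')[y0:y1,x0:x1]
    cv2.imwrite(f'pics/{tag}_c{x0}.png',cv2.resize(im,None,fx=s,fy=s,interpolation=cv2.INTER_CUBIC))
E
python3 -c "
from h import *
for n in('top','side'):
    f=grab(n,n+'0');K,R,t=cam(f);print(n,{k:f[k] for k in f if k!='frame'},-R.T@t)
print(env.state())"
```

```text
top {'vertical_fov': 50.516701493669125, 'cx': 321.0962929001913, 'cy': 191.27735124578382, 'rvec': array([ 2.10660514, -2.16232536,  0.1713616 ]), 'tvec': array([  6.98258615, 491.96033118, 891.44079523])} [340.28424036  -6.94667085 959.63471951]
side {'vertical_fov': 52.02090138317426, 'cx': 318.7380140175972, 'cy': 202.9310454531771, 'rvec': array([ 2.03514078, -0.18008526,  0.11512208]), 'tvec': array([-506.35675759,  105.64880763,  807.2557315 ])} [ 377.49635761 -750.69398892  461.70952724]
{'time_s': 0.1, 'qpos': array([-7.35125791e+01,  1.83474131e+01,  8.96979177e+01, -1.01866570e-03,
        7.20432249e+01, -1.14452854e+00]), 'qvel': array([ 0.01451857, -0.05768055, -0.29089169,  0.02786617,  0.00570463,
       -0.08190179]), 'effort': array([ 1.08231565e-03, -4.13331556e+01, -2.32508808e+01,  7.30280019e-02,
        4.22081212e-02, -5.87793988e-05]), 'ee_pos': array([ 174.05314086, -547.56683192,  213.22016313]), 'ee_rot': array([-1.79911443e+02, -8.00486346e-04,  1.76322636e+01]), 'force': array([-0.0517146 ,  0.34137399, -0.08346032]), 'torque': array([0.00884272, 0.02973699, 0.04517582]), 'gripper_force': 0.0, 'gripper_width': 91.06651328181296}
```

View pics/top0.png

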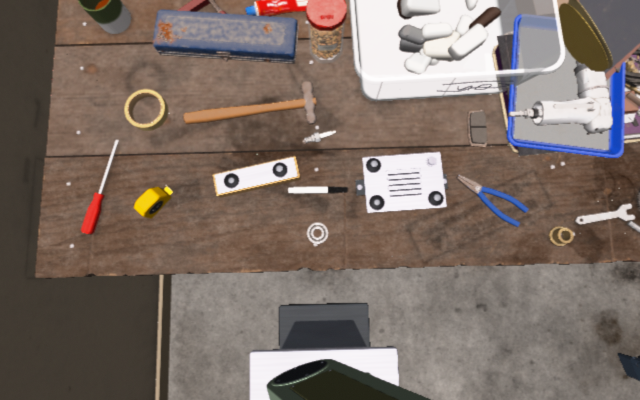

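View pics/side0.png

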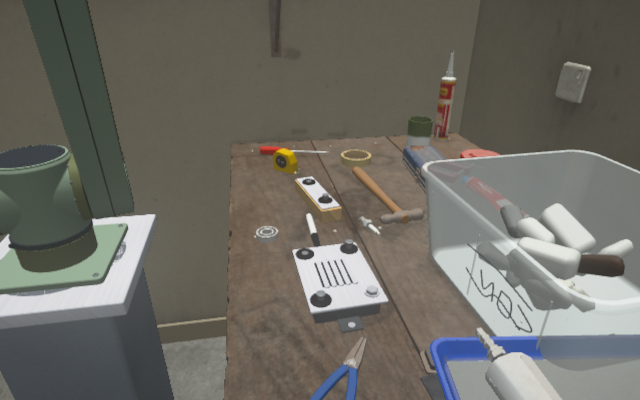

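```bash
python3 -c "
from h import *
crop('top0',350,140,460,222,7);crop('side0',280,230,390,320,7)"
```

```text
(no output)
```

View pics/top0_c350.png

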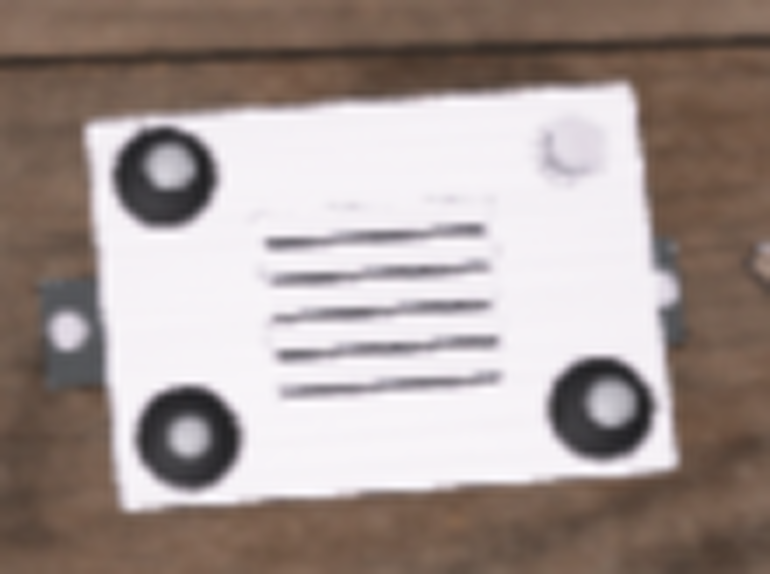

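View pics/side0_c280.png

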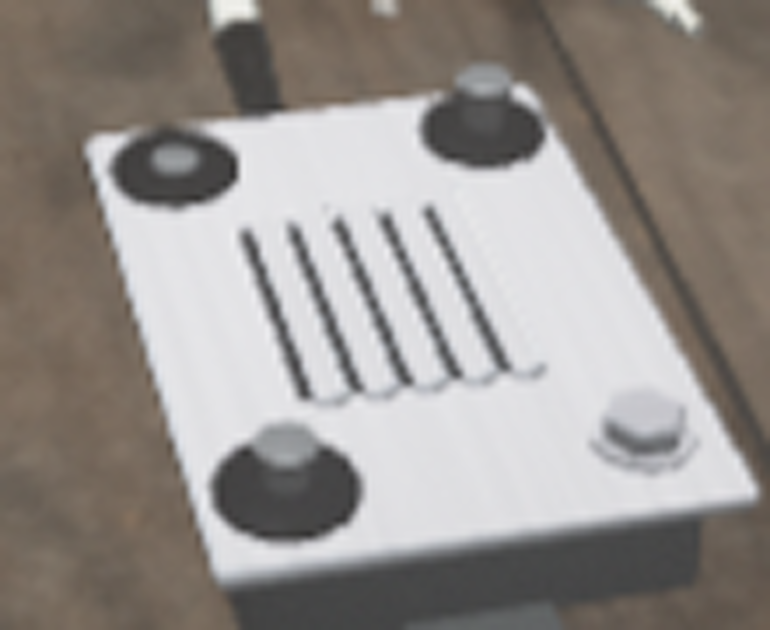

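```bash
python3 -c "
from h import *
from scipy.optimize import least_squares
T=load('top0');S=load('side0')
u=lambda a,x0,y0:((a[0]+.5)/7-.5+x0,(a[1]+.5)/7-.5+y0)
P={}
for n,a,b in(('A',(170,165),(484,80)),('B',(611,402),(287,445)),('Ah',(164,176),(483,128)),('Bh',(600,408),(287,492)),('F',(188,438),(175,168)),('bolt',(574,146),(645,412))):
    a=u(a,350,140);b=u(b,280,230)
    r=least_squares(lambda p:np.r_[proj(T,p)-a,proj(S,p)-b],[400,-100,45])
    P[n]=r.x;print(n,r.x.round(1),r.fun.round(2),toplane(T,a,52 if n in'AB' else 40).round(1))
d=P['Bh']-P['Ah'];print(np.hypot(*d[:2]),np.hypot(84,130))
d=P['Bh']-P['F'];print(d,np.degrees(np.arctan2(d[1],d[0])))
# bottle/box nearby: bin front edge, 
print(toplane(T,(375,97),0),toplane(T,(560,72),150))
"
```

```text
A [ 549.  -123.    52.9] [-0.01  0.1   0.09 -0.02] [ 549.5 -123.1   52. ]
B [ 471.1 -256.5   49.2] [-0.    0.09  0.06 -0.01] [ 470.9 -255.7   52. ]
Ah [ 549.2 -122.9   37.6] [-0.    0.02  0.01 -0.  ] [ 548.7 -122.6   40. ]
Bh [ 471.1 -256.5   35.9] [-0.    0.1   0.07 -0.01] [ 470.8 -255.5   40. ]
F [ 465.1 -126.7   37. ] [-0.    0.01  0.01 -0.  ] [ 464.7 -126.3   40. ]
bolt [ 554.7 -252.3   43.3] [ 0.02 -0.2  -0.14  0.04] [ 555.  -253.1   40. ]
154.79427590714343 154.77725931156684
[   6.04075174 -129.89702783   -1.09070199] -87.3374263791811
[ 722.5628942  -139.89865307    0.        ] [ 705.57030435 -495.50711674  150.        ]
```

Request:
send_rows(
  motion=[
    {"tx": 0.0743,"ty": -0.0376,"gripper": 1},
    {"tx": 0.0743,"ty": -0.0376,"gripper": 1},
    {"tx": 0.0743,"ty": -0.0376,"gripper": 1},
    {"tx": 0.0743,"ty": -0.0376,"gripper": 1},
    {"tx": 0.0743,"ty": -0.0376,"gripper": 1},
    {"tx": 0.0743,"ty": -0.0376,"gripper": 1},
    {"tx": 0.0743,"ty": -0.0376,"gripper": 1},
    {"tx": 0.0743,"ty": -0.0376,"gripper": 1},
    {"tx": 0.0743,"ty": -0.0376,"gripper": 1},
    {"tx": 0.0743,"ty": -0.0376,"gripper": 1},
    {"gripper": 1},
    {"gripper": 1},
  ],
  grip_force=20,
)

```text
invalid input at $.motion[0]: expected keys tx, ty, tz, rx, ry, rz, gripper
```

Request:
send_rows(
  motion=[
    {"tx": 0.0743,"ty": -0.0376,"tz": 0,"rx": 0,"ry": 0,"rz": 0,"gripper": 1},
    {"tx": 0.0743,"ty": -0.0376,"tz": 0,"rx": 0,"ry": 0,"rz": 0,"gripper": 1},
    {"tx": 0.0743,"ty": -0.0376,"tz": 0,"rx": 0,"ry": 0,"rz": 0,"gripper": 1},
    {"tx": 0.0743,"ty": -0.0376,"tz": 0,"rx": 0,"ry": 0,"rz": 0,"gripper": 1},
    {"tx": 0.0743,"ty": -0.0376,"tz": 0,"rx": 0,"ry": 0,"rz": 0,"gripper": 1},
    {"tx": 0.0743,"ty": -0.0376,"tz": 0,"rx": 0,"ry": 0,"rz": 0,"gripper": 1},
    {"tx": 0.0743,"ty": -0.0376,"tz": 0,"rx": 0,"ry": 0,"rz": 0,"gripper": 1},
    {"tx": 0.0743,"ty": -0.0376,"tz": 0,"rx": 0,"ry": 0,"rz": 0,"gripper": 1},
    {"tx": 0.0743,"ty": -0.0376,"tz": 0,"rx": 0,"ry": 0,"rz": 0,"gripper": 1},
    {"tx": 0.0743,"ty": -0.0376,"tz": 0,"rx": 0,"ry": 0,"rz": 0,"gripper": 1},
    {"tx": 0,"ty": 0,"tz": 0,"rx": 0,"ry": 0,"rz": 0,"gripper": 1},
    {"tx": 0,"ty": 0,"tz": 0,"rx": 0,"ry": 0,"rz": 0,"gripper": 1},
  ],
  grip_force=20,
)

```text
time_s: 1.6
ee_pos: [470.7, -256.4, 213.6]
ee_rot: [-180.0, 0.1, 17.7]
force: [-0.5, 0.3, 0.8]
gripper_width: 0.4
gripper_force: 0.0
```

Request:
send_rows(
  motion=[
    {"tx": 0,"ty": 0,"tz": 0.047,"rx": 0,"ry": 0,"rz": 0,"gripper": 1},
    {"tx": 0,"ty": 0,"tz": 0.047,"rx": 0,"ry": 0,"rz": 0,"gripper": 1},
    {"tx": 0,"ty": 0,"tz": 0.047,"rx": 0,"ry": 0,"rz": 0,"gripper": 1},
    {"tx": 0,"ty": 0,"tz": 0.047,"rx": 0,"ry": 0,"rz": 0,"gripper": 1},
    {"tx": 0,"ty": 0,"tz": 0.047,"rx": 0,"ry": 0,"rz": 0,"gripper": 1},
    {"tx": 0,"ty": 0,"tz": 0.047,"rx": 0,"ry": 0,"rz": 0,"gripper": 1},
    {"tx": 0,"ty": 0,"tz": 0,"rx": 0,"ry": 0,"rz": 0,"gripper": 1},
    {"tx": 0,"ty": 0,"tz": 0,"rx": 0,"ry": 0,"rz": 0,"gripper": 1},
  ],
)

```text
time_s: 2.6
ee_pos: [471.4, -257.2, 73.8]
ee_rot: [179.9, -0.0, 17.6]
force: [-0.1, 0.2, -0.7]
gripper_width: 0.4
gripper_force: 0.0
```

```bash
python3 -c "
from h import *
grab('side','s1');crop('s1',270,170,400,320,4)"
```

```text
(no output)
```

View pics/s1_c270.png

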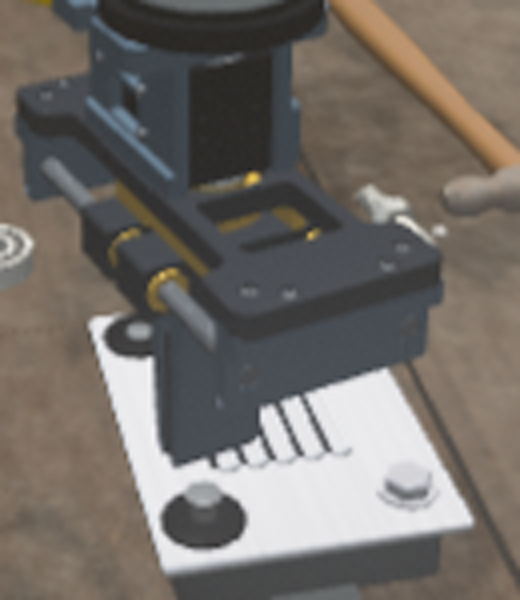

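Fingertip sits right above pin B (tip at crop ~(208,450), pin top at (203,492)); descending.

Request:
send_rows(
  motion=[
    {"tx": 0,"ty": 0,"tz": 0.02,"rx": 0,"ry": 0,"rz": 0,"gripper": 1},
    {"tx": 0,"ty": 0,"tz": 0.01,"rx": 0,"ry": 0,"rz": 0,"gripper": 1},
    {"tx": 0,"ty": 0,"tz": 0.006,"rx": 0,"ry": 0,"rz": 0,"gripper": 1},
    {"tx": 0,"ty": 0,"tz": 0.006,"rx": 0,"ry": 0,"rz": 0,"gripper": 1},
    {"tx": 0,"ty": 0,"tz": 0.006,"rx": 0,"ry": 0,"rz": 0,"gripper": 1},
    {"tx": 0,"ty": 0,"tz": 0.006,"rx": 0,"ry": 0,"rz": 0,"gripper": 1},
    {"tx": 0,"ty": 0,"tz": 0,"rx": 0,"ry": 0,"rz": 0,"gripper": 1},
  ],
)

```text
time_s: 3.52
ee_pos: [471.4, -256.3, 46.3]
ee_rot: [180.0, -0.0, 17.6]
force: [-0.2, 0.9, 4.4]
gripper_width: 0.6
gripper_force: 1.7
```

Touching; continue in small steps.

Request:
send_rows(
  motion=[
    {"tx": 0,"ty": 0,"tz": 0.004,"rx": 0,"ry": 0,"rz": 0,"gripper": 1},
    {"tx": 0,"ty": 0,"tz": 0.004,"rx": 0,"ry": 0,"rz": 0,"gripper": 1},
    {"tx": 0,"ty": 0,"tz": 0,"rx": 0,"ry": 0,"rz": 0,"gripper": 1},
  ],
)

```text
time_s: 3.9
ee_pos: [471.4, -256.3, 42.3]
ee_rot: [180.0, -0.0, 17.6]
force: [-1.5, 0.5, 4.3]
gripper_width: 0.4
gripper_force: 2.1
```

Request:
send_rows(
  motion=[
    {"tx": 0,"ty": 0,"tz": 0.002,"rx": 0,"ry": 0,"rz": 0,"gripper": 1},
    {"tx": 0,"ty": 0,"tz": 0,"rx": 0,"ry": 0,"rz": 0,"gripper": 1},
  ],
)

```text
time_s: 4.15
ee_pos: [471.4, -256.3, 41.3]
ee_rot: [180.0, -0.0, 17.6]
force: [-1.6, 0.6, 4.9]
gripper_width: 0.4
gripper_force: 2.5
```

Request:
send_rows(
  motion=[
    {"tx": 0,"ty": 0,"tz": 0.001,"rx": 0,"ry": 0,"rz": 0,"gripper": 1},
    {"tx": 0,"ty": 0,"tz": 0,"rx": 0,"ry": 0,"rz": 0,"gripper": 1},
  ],
)

```text
time_s: 4.4
ee_pos: [471.4, -256.3, 40.9]
ee_rot: [180.0, -0.0, 17.6]
force: [-1.9, 1.8, 5.7]
gripper_width: 0.6
gripper_force: 2.6
```

Request:
send_rows(
  motion=[
    {"tx": 0,"ty": 0,"tz": 0.001,"rx": 0,"ry": 0,"rz": 0,"gripper": 1},
    {"tx": 0,"ty": 0,"tz": 0,"rx": 0,"ry": 0,"rz": 0,"gripper": 1},
  ],
)

```text
time_s: 4.65
ee_pos: [471.4, -256.3, 40.5]
ee_rot: [180.0, -0.0, 17.6]
force: [-1.7, 0.4, 7.1]
gripper_width: 0.5
gripper_force: 3.2
```

Request:
send_rows(
  motion=[
    {"tx": 0,"ty": 0,"tz": 0.0015,"rx": 0,"ry": 0,"rz": 0,"gripper": 1},
    {"tx": 0,"ty": 0,"tz": 0,"rx": 0,"ry": 0,"rz": 0,"gripper": 1},
  ],
)

```text
time_s: 4.9
ee_pos: [471.4, -256.3, 40.4]
ee_rot: [180.0, -0.0, 17.6]
force: [-2.4, 2.4, 11.0]
gripper_width: 0.5
gripper_force: 5.4
```

Request:
send_rows(
  motion=[
    {"tx": 0,"ty": 0,"tz": 0.002,"rx": 0,"ry": 0,"rz": 0,"gripper": 1},
    {"tx": 0,"ty": 0,"tz": 0,"rx": 0,"ry": 0,"rz": 0,"gripper": 1},
  ],
)

```text
time_s: 5.15
ee_pos: [471.5, -256.3, 40.3]
ee_rot: [180.0, -0.0, 17.6]
force: [-3.7, 2.2, 18.5]
gripper_width: 0.5
gripper_force: 8.4
```

Request:
send_rows(
  motion=[
    {"tx": 0,"ty": 0,"tz": -0.02,"rx": 0,"ry": 0,"rz": 0,"gripper": 1},
    {"tx": 0,"ty": 0,"tz": -0.04,"rx": 0,"ry": 0,"rz": 0,"gripper": 1},
    {"tx": 0,"ty": 0,"tz": -0.02,"rx": 0,"ry": 0,"rz": 0,"gripper": 1},
    {"tx": 0.0572,"ty": -0.0518,"tz": 0,"rx": 0,"ry": 0,"rz": 0,"gripper": 1},
    {"tx": 0.0572,"ty": -0.0518,"tz": 0,"rx": 0,"ry": 0,"rz": 0,"gripper": 1},
    {"tx": 0.0572,"ty": -0.0518,"tz": 0,"rx": 0,"ry": 0,"rz": 0,"gripper": 1},
    {"tx": 0.0572,"ty": -0.0518,"tz": 0,"rx": 0,"ry": 0,"rz": 0,"gripper": 1},
    {"tx": 0,"ty": 0,"tz": 0,"rx": 0,"ry": 0,"rz": 0,"gripper": 1},
    {"tx": 0,"ty": 0,"tz": 0,"rx": 0,"ry": 0,"rz": 0,"gripper": 1},
  ],
)

```text
time_s: 6.28
ee_pos: [548.4, -123.1, 77.8]
ee_rot: [-180.0, 0.1, 17.7]
force: [-0.2, 0.8, -0.3]
gripper_width: 0.3
gripper_force: 0.0
```

Request:
send_rows(
  motion=[
    {"tx": 0,"ty": 0,"tz": 0.02,"rx": 0,"ry": 0,"rz": 0,"gripper": 1},
    {"tx": 0,"ty": 0,"tz": 0.016,"rx": 0,"ry": 0,"rz": 0,"gripper": 1},
    {"tx": 0,"ty": 0,"tz": 0.006,"rx": 0,"ry": 0,"rz": 0,"gripper": 1},
    {"tx": 0,"ty": 0,"tz": 0.006,"rx": 0,"ry": 0,"rz": 0,"gripper": 1},
    {"tx": 0,"ty": 0,"tz": 0.006,"rx": 0,"ry": 0,"rz": 0,"gripper": 1},
    {"tx": 0,"ty": 0,"tz": 0.006,"rx": 0,"ry": 0,"rz": 0,"gripper": 1},
    {"tx": 0,"ty": 0,"tz": 0.006,"rx": 0,"ry": 0,"rz": 0,"gripper": 1},
    {"tx": 0,"ty": 0,"tz": 0.004,"rx": 0,"ry": 0,"rz": 0,"gripper": 1},
    {"tx": 0,"ty": 0,"tz": 0,"rx": 0,"ry": 0,"rz": 0,"gripper": 1},
  ],
)

```text
time_s: 7.4
ee_pos: [548.7, -123.2, 43.8]
ee_rot: [180.0, 0.0, 17.6]
force: [-1.5, -0.4, 3.7]
gripper_width: 0.7
gripper_force: 2.1
```

Request:
send_rows(
  motion=[
    {"tx": 0,"ty": 0,"tz": 0.002,"rx": 0,"ry": 0,"rz": 0,"gripper": 1},
    {"tx": 0,"ty": 0,"tz": 0,"rx": 0,"ry": 0,"rz": 0,"gripper": 1},
  ],
)

```text
time_s: 7.65
ee_pos: [548.7, -123.1, 42.8]
ee_rot: [180.0, 0.0, 17.7]
force: [-2.8, -0.8, 5.5]
gripper_width: 0.3
gripper_force: 2.5
```

Request:
send_rows(
  motion=[
    {"tx": 0,"ty": 0,"tz": 0.002,"rx": 0,"ry": 0,"rz": 0,"gripper": 1},
    {"tx": 0,"ty": 0,"tz": 0,"rx": 0,"ry": 0,"rz": 0,"gripper": 1},
  ],
)

```text
time_s: 7.9
ee_pos: [548.7, -123.2, 41.7]
ee_rot: [180.0, 0.0, 17.6]
force: [-1.3, -0.3, 5.6]
gripper_width: 0.4
gripper_force: 2.5
```

Request:
send_rows(
  motion=[
    {"tx": 0,"ty": 0,"tz": 0.002,"rx": 0,"ry": 0,"rz": 0,"gripper": 1},
    {"tx": 0,"ty": 0,"tz": 0,"rx": 0,"ry": 0,"rz": 0,"gripper": 1},
  ],
)

```text
time_s: 8.15
ee_pos: [548.7, -123.2, 40.7]
ee_rot: [180.0, 0.0, 17.6]
force: [-2.4, -0.1, 5.2]
gripper_width: 0.4
gripper_force: 2.5
```

Request:
send_rows(
  motion=[
    {"tx": 0,"ty": 0,"tz": 0.002,"rx": 0,"ry": 0,"rz": 0,"gripper": 1},
    {"tx": 0,"ty": 0,"tz": 0,"rx": 0,"ry": 0,"rz": 0,"gripper": 1},
  ],
)

```text
time_s: 8.4
ee_pos: [548.8, -123.2, 40.4]
ee_rot: [180.0, 0.0, 17.7]
force: [-4.0, -1.0, 9.1]
gripper_width: 0.6
gripper_force: 4.8
```

Request:
send_rows(
  motion=[
    {"tx": 0,"ty": 0,"tz": 0.002,"rx": 0,"ry": 0,"rz": 0,"gripper": 1},
    {"tx": 0,"ty": 0,"tz": 0,"rx": 0,"ry": 0,"rz": 0,"gripper": 1},
  ],
)

```text
time_s: 8.65
ee_pos: [548.8, -123.2, 40.3]
ee_rot: [179.9, -0.0, 17.7]
force: [-5.6, -0.1, 15.0]
gripper_width: 0.7
gripper_force: 7.6
```

Request:
send_rows(
  motion=[
    {"tx": 0,"ty": 0,"tz": -0.02,"rx": 0,"ry": 0,"rz": 0,"gripper": 1},
    {"tx": 0,"ty": 0,"tz": -0.06,"rx": 0,"ry": 0,"rz": 0,"gripper": 1},
    {"tx": 0,"ty": 0,"tz": -0.08,"rx": 0,"ry": 0,"rz": 0,"gripper": 1},
    {"tx": 0,"ty": 0,"tz": -0.08,"rx": 0,"ry": 0,"rz": 0,"gripper": 1},
    {"tx": 0,"ty": 0,"tz": -0.08,"rx": 0,"ry": 0,"rz": 0,"gripper": 1},
    {"tx": -0.08,"ty": 0,"tz": 0,"rx": 0,"ry": 0,"rz": 0,"gripper": 1},
    {"tx": -0.08,"ty": 0,"tz": 0,"rx": 0,"ry": 0,"rz": 0,"gripper": 1},
    {"tx": -0.08,"ty": 0,"tz": 0,"rx": 0,"ry": 0,"rz": 0,"gripper": 1},
    {"tx": -0.08,"ty": 0,"tz": 0,"rx": 0,"ry": 0,"rz": 0,"gripper": 1},
    {"tx": -0.08,"ty": 0,"tz": 0,"rx": 0,"ry": 0,"rz": 0,"gripper": 1},
    {"tx": 0,"ty": 0,"tz": 0,"rx": 0,"ry": 0,"rz": 0,"gripper": 1},
    {"tx": 0,"ty": 0,"tz": 0,"rx": 0,"ry": 0,"rz": 0,"gripper": 1},
  ],
)

```text
time_s: 10.15
ee_pos: [359.2, -183.7, 198.5]
ee_rot: [179.9, -0.1, 17.6]
force: [0.8, 0.2, -0.4]
gripper_width: 0.5
gripper_force: 0.0
```

```bash
python3 -c "
from h import *
grab('side','s2');crop('s2',270,165,400,320,5)
im=cv2.imread('pics/s2_c270.png');cv2.imwrite('pics/s2c.png',cv2.resize(im,(500,596)))"
```

```text
(no output)
```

View pics/s2c.png

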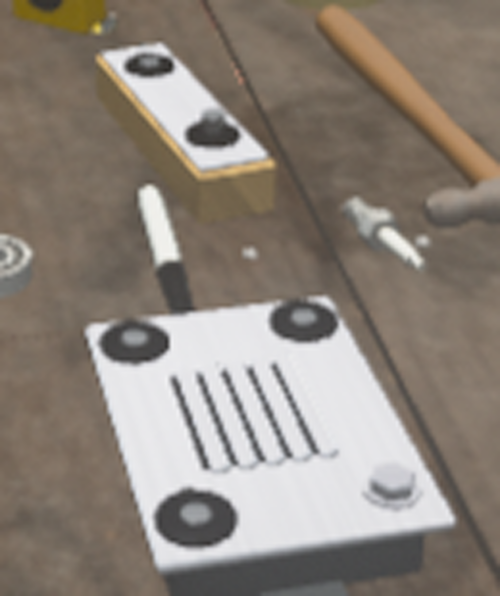

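All three cover rivets now look alike and flush (crop (303,318), (195,514), (134,340)). The strip's pin at (212,118) is still raised.

```bash
python3 -c "
from workcell import env
print(env.job_done())"
```

```text
the job is handed in; nothing more can be done
None
```

Both raised pins on the louvred cover are pushed down to their hard stops and look flush in the last side picture. The strip's raised pin was left standing, and the job was handed in at about 10 s.

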